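# Start a bead-annealing run

### The job

A batch of beads lies in the small bench kiln, ready for annealing. Working with the fingertips only, push the kiln's lid down until it is fully shut, then switch on the controller with its mains rocker (press the rocker's far half, the one that stands proud, fully in), and then press the long bar-shaped start key all the way down and let it come back up. Press no other key, do not raise the lid any further, and leave the other things on the bench where they are.

Things in the scene. Friction and masses are not known exactly. Their poses are not given: they have to be found in the camera images.
- kiln: Low blue bench kiln, 240 x 240 mm and 160 mm high when shut, with a 40 mm thick lid hinged along its far edge. Origin on the bench, on the kiln's middle plane, 80 mm behind its front face; x points from the front to the hinge, y to the left, z up. Fixed to the bench.
- kiln_hinge (a point): Middle of the lid's hinge line, 160 mm behind the kiln's origin and 120 mm above the bench; the line runs along the kiln's y.
- lid_edge (a point): Point on the lid's upper face, midway between its sides and 30 mm in from its front edge; moves with the lid. With the lid shut it is 210 mm in front of the hinge line and 40 mm above it (160 mm above the bench). A wooden bar handle stands 35 mm out of the lid's front face, below the upper face.
- lid (a joint): Lid angle, rad: 0 fully shut, 1.2 fully open; starts between 0.3 and 0.7. The hinge is stiff: the lid stays where it is left, and about 1 to 6 N downward near its front edge closes it, against a hard stop at 0.
- controller: Grey desk case, 170 mm deep (x), 250 mm wide (y); its panel slopes up away from the front at 0.314 rad, 46 mm high in front, 95 mm at the back. Origin on the bench under its middle; x front to back, y left. Fixed. A row of four keys, left to right: up and down (triangles), stop (round), start (long bar), 40 to 50 mm apart; a display above them; the mains rocker at the far right.
- rocker (a joint): Mains rocker, rad: 0 off, 0.4 fully on. A black V-faced rocker 44 mm long up the slope and 26 mm wide, turning about its middle. Off, its far (upper) half stands proud, the end 14 mm above the panel; on, that half's face lies parallel to the panel, 5 mm above it. It needs about 2 N near its end and stays where it is left.
- rocker_on (a point): Point on the face of the rocker's far half, midway across, 14 mm from the rocker's middle; moves with it. The rocker's middle is 95 mm right of the case's middle plane, half way up the slope.
- start_key (a joint): Travel of the start key, m: 0 released, 0.005 fully in.
- start_key_top (a point): Middle of the start key's top face. The start key is the long black bar, 44 mm wide (y) by 22 mm, the rightmost of the row, 57 mm left of the rocker and 36 mm lower on the slope. Its cap rises 9 mm above the sloping panel, travels 5 mm straight into the panel and springs back; it begins to move at 1.2 N and is fully down at 4 N.
- stop_key (a joint): Travel of the stop key, m: 0 released, 0.005 fully in.
- stop_key_top (a point): Middle of the top of the round stop key, 24 mm across, next to the left of the start key; not to be pressed. Its cap rises 9 mm above the sloping panel, travels 5 mm straight into the panel and springs back; it begins to move at 1.2 N and is fully down at 4 N.
- down_key (a joint): Travel of the down key, m: 0 released, 0.005 fully in.
- down_key_top (a point): Middle of the top of the down key, a triangle about 25 mm across, third from the right; not to be pressed.
- up_key (a joint): Travel of the up key, m: 0 released, 0.005 fully in.
- up_key_top (a point): Middle of the top of the up key, a triangle about 25 mm across, leftmost in the row; not to be pressed.
- tweezers: Steel tweezers, 130 mm long, 8 mm high, lying on the bench between kiln and controller; origin under the middle.
- paddle: Graphite paddle with wooden handle, 180 mm long, 20 mm high, lying on the bench nearest the robot; origin under the middle.
- mug: White mug, 76 mm across, 88 mm high, standing behind the controller; origin under its base.
- jar: Small glass jar with steel cap, 48 mm across, 55 mm high, behind the controller; origin under its base.
- mandrel_block: Wooden block 50 x 110 x 40 mm with five upright mandrels, 125 mm high in all, standing between kiln and controller towards the back; origin under the middle.

How it is judged:
By the outcome, as a careful person would: the job done as asked, in the order asked, and still so for the second after the job is handed in, with the robot touching nothing.
It also fails if it takes over 48 s, if anything falls off the work surface, if the arm or the gripper's body presses on something with over 40 N, if the wrist force passes 120 N, or if a joint passes its speed limit or range.

### The arm

A 7-joint arm with a two-finger parallel gripper is mounted at the origin on the work surface. World frame = base frame: x ahead of the robot, y to its left, z up, the work surface at z = 0. Lengths are in m, angles in degrees, forces in N, time in s.
With the tool pointing down it reaches from about 0.425 to 0.875 m from the base axis. Payload 4.7 kg.
Tool frame: the origin (TCP) lies between the finger pads; the fingertips stand 19 mm ahead of it and the grasp point (between the pads) is the TCP; x points along the fingers, z is the direction in which the jaws open and shut, and the axes are right-handed (so a half turn about x gives the same grasp; the last joint's range is limited). The gripper opens to 87 mm and grips with 3 to 60 N. Pads are 19 mm wide; open, the fingers measure 117 mm over their backs; the gripper's body (75 mm by 190 mm) begins 51 mm behind the grasp point.
Start: joints at [69.563, 18.392, -4.016, 83.108, 1.295, 78.541, -3.26], TCP at [0.236, -0.606, 0.242] pointing down, gripper open.
Joint ranges: [-163.93, 163.93], [-17.29, 119.83], [-79.2, 71.16], [3.27, 140.29], [-89.18, 269.18], [5.43, 117.66], [-154.24, 154.24]. Speed limits (degrees/s): [147.25, 147.25, 180, 180, 180, 180, 180].

### API

Orientations are given as [roll, pitch, yaw] about the fixed x, y, z axes, in that order (R = Rz(yaw) Ry(pitch) Rx(roll)).
In Python, from cell import monitor, read_camera, camera_model, env, regions_of gives the robot as it stands. The module is installed in compiled form; this text tells all that it offers.
- The arm moves only by the tool step_arm, never from a script. Its argument "deltas" is a list of rows, each a list of 5 numbers: the gripper's target within -1 to 1 (fully open at 1, half-way at 0, shut at -1), then the shift along the tool's x, y, z in m, then the turn about the tool's x in degrees. A call has 1 to 12 rows; each row is the pose to reach, as a shift and turn from the pose commanded when the call began, along the tool's axes at that moment; what a row does not reach only later rows make up. A row lasts 1/8 s, in which the tool goes at most 62.5 mm and 10.7 degrees, less where a joint would pass 70% of its speed; a pose out of reach is approached as far as the arm can. A call with a gripper value outside its range is refused whole. The fingers move at their own pace and stop on an object; "newtons" is the grip in N (left out, the last holds). Time passes only in rows, so rows that repeat a pose let the fingers close. It gives the time, the measured TCP pose, the force and the opening at its end, in the units of the state.
- monitor.get_obs(): the state, without advancing time (a new reading comes with each control period).
- read_camera(name): name is "scene" or "top" or "wrist"; returns (picture, depth): 420x560x3 uint8, red, green, blue; 420x560 float32, m along the optical axis (not along the pixel's ray), 0 where there is no reading.
- camera_model(name): a dict with "fx", "fy", "cx", "cy" (pixels), "xyz" and "attitude" of the camera in the world. Camera axes: x right, y down, z forward; pixel columns grow to the right and rows downward; lengths in m; the calibration is good to about 2 mm. A picture is of the moment at which its call begins: read the wrist's pose just before it. camera_model takes no time and is no camera call; for the wrist camera it gives the pose at the moment of the call.
- env.sign_off(): hands the job in, once; it reports no verdict.
Trained networks look in the newest picture that a camera, given by its name, has taken for a name from the list of things; names that differ only in an ending like _2 or _b are one class to them, and where a whole thing is asked for, a point or a joint stands for the part that bears it (a point fixed in the world has none). Each returns a list of dicts, best first, with "p" (0 to 1); they miss things now and then, are a little off and sometimes report something else, mostly with a low value. They report only what shows in the picture. A call takes as long as a camera call.
- regions_of(camera, thing): "pixels" (420x560 bool, what is visible of it) and "pixel" ([column, row] in pixels, amid what is visible of it).
The state is a dict: "time_s": time; "qpos": joint angles; "joint_velocities": joint speeds; "effort": joint torques, N m; "tool_pos": TCP position; "tool_rot": TCP orientation; "force": force on the tool from outside, world axes, zero at the start; "wrist_torque": the same for the moment, N m; "grip_width": finger opening in m.
Only numpy, scipy, OpenCV 4.12 (cv2) and the standard library are available. Lean on these libraries where they do the work, as an engineer would, in place of code of your own. Each camera call takes 0.05 s, during which the arm holds its last target. There are 200 camera calls.

## Working session

There is one attempt and no reset: what is moved stays moved. The work goes in short steps, Python scripts to look and compute and a tool call to move; the robot and the scene stay as the last step left them, time stands still between calls to the robot, and variables do not carry over. Pictures are saved under pics/ and viewed, about 8 in all and at most 12, crops included, and the job is handed in when it is done.

Besides the shell and the picture viewer there is one more tool, called after "Call:" as name(argument=value, ...), one argument or row to a line, values as JSON. step_arm: Moves the arm, as the interface text tells. Its arguments: {"type":"object","properties":{"deltas":{"type":"array"},"newtons":{"type":"number"}},"required":["deltas"]}

```bash
mkdir -p pics; cat > h.py <<'E'
import numpy as np, cv2
from scipy.spatial.transform import Rotation as R
from cell import monitor, read_camera, camera_model, env, regions_of
def rot(a):
    a=np.array(a,float)
    return a if a.shape==(3,3) else (R.from_quat(a).as_matrix() if a.size==4 else R.from_euler('xyz',a,degrees=True).as_matrix())
def cloud(m,d):
    v,u=np.mgrid[:d.shape[0],:d.shape[1]]
    P=np.stack([(u-m['cx'])/m['fx']*d,(v-m['cy'])/m['fy']*d,d],-1)
    return P@rot(m['attitude']).T+np.array(m['xyz'])
E
python3 - <<'E'
from h import *
print(monitor.get_obs())
for c in ('scene','top'):
    m=camera_model(c);print(c,m)
    im,d=read_camera(c);P=cloud(m,d)
    np.savez(f'{c}.npz',im=im,d=d,P=P)
    cv2.imwrite(f'pics/{c}0.png',im[:,:,::-1])
    for t in ['kiln','lid','controller','rocker','start_key','stop_key','mug','jar','mandrel_block','tweezers','paddle']:
        r=regions_of(c,t)
        for q in r[:2]:
            k=q['pixels']&(d>0)
            if k.sum(): print(c,t,round(q['p'],2),np.round(q['pixel']),k.sum(),np.median(P[k],0).round(3),P[k].min(0).round(3),P[k].max(0).round(3))
E
```

```text
{'time_s': 0.0, 'qpos': array([69.56420075, 18.44192638, -4.01422378, 83.17522053,  1.2943762 ,
       78.54033336, -3.26216815]), 'joint_velocities': array([ 0.00526106, -0.11252114,  0.0429618 , -0.07182844, -0.00572109,
        0.07484632,  0.04074492]), 'effort': array([ 9.25268387e-05, -4.91286957e+01, -4.03928999e-01, -3.12523592e+01,
       -6.39208616e-02,  4.37513762e-02,  1.88769641e-04]), 'tool_pos': array([ 0.23527446, -0.60536958,  0.24042601]), 'tool_rot': array([-177.18465517,   89.88758729,  114.0573673 ]), 'force': array([ 0.4853777 ,  0.05696309, -0.79100547]), 'wrist_torque': array([ 0.0376911 , -0.0371382 , -0.03309489]), 'grip_width': 0.08720702702032909}
scene {'fx': 524.164925765035, 'fy': 524.164925765035, 'cx': 271.74923705059933, 'cy': 209.58593453178395, 'xyz': array([ 0.25037043, -0.10596756,  1.09619686]), 'attitude': array([-1.61469256e+02, -3.05403516e-02, -6.56284955e+01])}
scene kiln 0.95 [205. 158.] 19468 [0.55  0.177 0.197] [ 0.448  0.051 -0.006] [0.816 0.472 0.302]
scene lid 0.73 [202. 135.] 12484 [0.585 0.186 0.246] [ 0.477  0.058 -0.005] [0.814 0
[... 2051 characters left out ...]
344  0.09 ]
top start_key 0.67 [431. 246.] 208 [ 0.476 -0.297  0.068] [ 0.463 -0.32   0.054] [ 0.491 -0.275  0.074]
top mug 0.71 [405. 156.] 1348 [ 0.69  -0.268  0.046] [ 0.621 -0.335 -0.004] [ 0.751 -0.226  0.098]
top jar 0.95 [452. 177.] 418 [ 0.649 -0.367  0.053] [ 0.629 -0.394  0.002] [ 0.676 -0.351  0.06 ]
top jar 0.42 [203. 196.] 16231 [0.569 0.183 0.223] [ 0.452  0.049 -0.005] [0.8   0.419 0.301]
top mandrel_block 0.97 [292. 143.] 984 [0.741 0.001 0.041] [ 0.694 -0.027 -0.001] [0.804 0.025 0.127]
top tweezers 0.77 [290. 244.] 190 [0.5   0.009 0.005] [ 0.456  0.003 -0.003] [0.582 0.018 0.01 ]
top paddle 0.69 [259. 297.] 857 [0.37  0.091 0.013] [ 0.341 -0.031 -0.001] [0.392 0.139 0.025]
```

View pics/scene0.png

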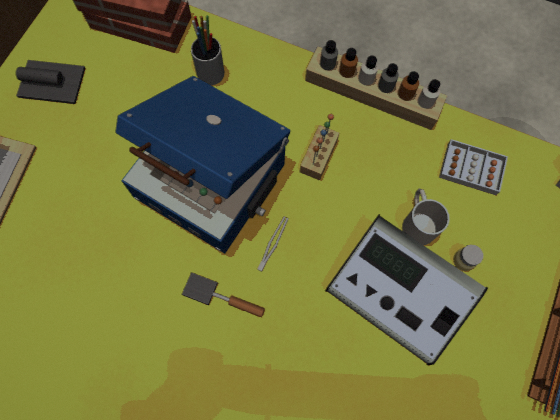

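```bash
python3 - <<'E'
from h import *
for c in ('scene','top'):
    z=np.load(c+'.npz');P=z['P'];im=z['im'];d=z['d']
    # controller slope plane fit
    k=(d>0)&(P[...,0]>.40)&(P[...,0]<.66)&(P[...,1]>-.44)&(P[...,1]<-.12)&(P[...,2]>.04)&(P[...,2]<.098)
    Q=P[k]
    best=None;rng=np.random.default_rng(0)
    for box,name in ((Q,'panel'),(P[(d>0)&(P[...,0]>.42)&(P[...,0]<.72)&(P[...,1]>.03)&(P[...,1]<.34)&(P[...,2]>.16)],'lidtop')):
        bn=0
        for _ in range(300):
            a=box[rng.choice(len(box),3,False)];n=np.cross(a[1]-a[0],a[2]-a[0]);n/=np.linalg.norm(n)+1e-12
            i=abs((box-a[0])@n)<.003
            if i.sum()>bn: bn,bi=i.sum(),i
        S=box[bi];m=S.mean(0);n=np.linalg.svd(S-m,full_matrices=False)[2][2];n*=np.sign(n[2])
        r=cv2.minAreaRect(S[:,:2].astype(np.float32))
        print(c,name,bn,len(box),'mean',m.round(4),'n',n.round(4),'tilt',np.degrees(np.arccos(n[2])).round(2),'az',np.degrees(np.arctan2(n[1],n[0])).round(1),'rect',r,cv2.boxPoints(r).round(3).tolist())
E
```

```text
scene panel 8409 12506 mean [ 0.5205 -0.2723  0.0742] n [-0.2964  0.062   0.953 ] tilt 17.63 az 168.2 rect ((0.522153377532959, -0.26896846294403076), (0.25038430094718933, 0.16781866550445557), 77.67284393310547) [[0.4129999876022339, -0.37299999594688416], [0.5770000219345093, -0.4090000092983246], [0.6309999823570251, -0.16500000655651093], [0.46700000762939453, -0.1289999932050705]]
scene lidtop 8806 11904 mean [0.6104 0.1877 0.2321] n [ 0.558  -0.0739  0.8265] tilt 34.26 az -7.5 rect ((0.622173547744751, 0.19064582884311676), (0.24046280980110168, 0.19591598212718964), 82.64366149902344) [[0.5099999904632568, 0.08399999886751175], [0.7039999961853027, 0.05900000035762787], [0.7350000143051147, 0.296999990940094], [0.5400000214576721, 0.32199999690055847]]
top panel 6454 9236 mean [ 0.5226 -0.2693  0.073 ] n [-0.3059  0.0645  0.9499] tilt 18.22 az 168.1 rect ((0.5243894457817078, -0.2704008221626282), (0.251179039478302, 0.1648128777742386), 77.67616271972656) [[0.4169999957084656, -0.37599998712539673], [0.578000009059906, -0.41100001335144043], [0.6320000290870667, -0.16500000655651093], [0.47099998593330383, -0.12999999523162842]]
top lidtop 9650 12111 mean [0.6123 0.1887 0.2324] n [ 0.5573 -0.0737  0.827 ] tilt 34.21 az -7.5 rect ((0.6240185499191284, 0.1890467405319214), (0.2397897094488144, 0.1953687220811844), 82.45193481445312) [[0.5109999775886536, 0.08299999684095383], [0.7049999833106995, 0.05700000002980232], [0.7369999885559082, 0.29499998688697815], [0.5429999828338623, 0.32100000977516174]]
```

The scene view shows the kiln, with its lid about 34° open, at pixels (205,150). The controller is around (405,290), its start bar at (408,318) and its rocker at (445,320). The fitted planes match the sizes given. Next I work out the lid arc in tool axes.

```bash
cat >> h.py <<'E'
def rel(target, yaw=None):
    """shift in tool axes (TCP target, world) and turn so that tool z aligns with world yaw direction (mod 180)"""
    o=monitor.get_obs();T=rot(o['tool_rot']);s=T.T@(np.array(target)-o['tool_pos'])
    t=None
    if yaw is not None:
        w=T.T@np.array([np.cos(np.radians(yaw)),np.sin(np.radians(yaw)),0])
        t=-np.degrees(np.arctan2(w[1],w[2])); t=(t+90)%180-90
    return s.round(4),t
E
python3 - <<'E'
from h import *
T=rot(monitor.get_obs()['tool_rot']);print(T.round(3))
H=np.array([.697,.1804,.12]);a=np.radians(-7.5);kx=np.array([np.cos(a),np.sin(a),0])
print('via',rel([.5,-.2,.40],82.5)); print('above',rel([.552,.199,.345],82.5))
for th in (34.2,28,22,16,10,5,0):
    t=np.radians(th);p=H-kx*(.21*np.cos(t)-.04*np.sin(t))+np.array([0,0,.04*np.cos(t)+.21*np.sin(t)])
    print(th,p.round(4),'TCP',(p+[0,0,.019]).round(4))
E
```

```text
[[ 0.     0.932  0.362]
 [-0.     0.362 -0.932]
 [-1.    -0.     0.   ]]
via (array([-0.1584,  0.3936, -0.2824]), np.float64(28.7472323394976))
above (array([-0.1035,  0.5866, -0.6354]), np.float64(28.7472323394976))
34.2 [0.5471 0.2001 0.2711] TCP [0.5471 0.2001 0.2901]
28 [0.5318 0.2022 0.2539] TCP [0.5318 0.2022 0.2729]
22 [0.5188 0.2039 0.2358] TCP [0.5188 0.2039 0.2548]
16 [0.5078 0.2053 0.2163] TCP [0.5078 0.2053 0.2353]
10 [0.4988 0.2065 0.1959] TCP [0.4988 0.2065 0.2149]
5 [0.493  0.2073 0.1782] TCP [0.493  0.2073 0.1972]
0 [0.4888 0.2078 0.16  ] TCP [0.4888 0.2078 0.179 ]
```

Call:
step_arm(
  deltas=[
    [-1, -0.05, 0.01, 0, 3],
    [-1, -0.1, 0.03, -0.02, 6],
    [-1, -0.15, 0.07, -0.05, 9],
    [-1, -0.16, 0.11, -0.08, 12],
    [-1, -0.16, 0.15, -0.11, 15],
    [-1, -0.16, 0.19, -0.14, 18],
    [-1, -0.16, 0.23, -0.17, 21],
    [-1, -0.16, 0.27, -0.2, 24],
    [-1, -0.16, 0.31, -0.23, 27],
    [-1, -0.16, 0.35, -0.255, 28.7],
    [-1, -0.16, 0.39, -0.28, 28.7],
    [-1, -0.16, 0.39, -0.28, 28.7],
  ],
)

```text
time_s: 2.7
tool_pos: [0.4996, -0.1988, 0.4017]
tool_rot: [153.5, 89.9, 56.5]
force: [0.1, -0.4, 0.1]
grip_width: 0.0007
```

```bash
python3 - <<'E'
from h import *
print(monitor.get_obs()['tool_pos'],rot(monitor.get_obs()['tool_rot']).round(3))
print('above',rel([.552,.199,.36],82.5))
E
```

```text
[ 0.49964127 -0.19878472  0.40166936] [[ 0.001  0.993 -0.121]
 [ 0.002 -0.121 -0.993]
 [-1.     0.001 -0.002]]
above (array([ 0.0424,  0.0037, -0.4011]), np.float64(0.5366175242797908))
```

Call:
step_arm(
  deltas=[
    [-1, 0, 0, -0.05, 0.5],
    [-1, 0, 0, -0.1, 0.5],
    [-1, 0, 0, -0.15, 0.5],
    [-1, 0, 0, -0.2, 0.5],
    [-1, 0, 0, -0.25, 0.5],
    [-1, 0, 0, -0.3, 0.5],
    [-1, 0.01, 0.003, -0.35, 0.5],
    [-1, 0.03, 0.003, -0.39, 0.5],
    [-1, 0.042, 0.003, -0.4, 0.5],
    [-1, 0.042, 0.003, -0.4, 0.5],
  ],
)

```text
time_s: 3.95
tool_pos: [0.5523, 0.1915, 0.3585]
tool_rot: [-43.6, 89.9, -141.6]
force: [-0.8, -0.8, 0.4]
grip_width: 0.0007
```

```bash
python3 - <<'E'
from h import *
print(monitor.get_obs()['tool_pos'])
for p in ([.5471,.2001,.2901],[.5188,.2039,.2548],[.4988,.2065,.2149],[.4888,.2078,.179]): print(rel(p,82.5))
im,d=read_camera('wrist');P=cloud(camera_model('wrist'),d)
cv2.imwrite('pics/w1.png',im[:,:,::-1])
E
```

```text
[0.55228929 0.19147201 0.35846191]
(array([ 0.0684, -0.0062, -0.0079]), np.float64(-0.4788463800716727))
(array([ 0.1037, -0.0347, -0.0078]), np.float64(-0.4788463800716727))
(array([ 0.1436, -0.0548, -0.0077]), np.float64(-0.4788463800716727))
(array([ 0.1796, -0.0648, -0.0077]), np.float64(-0.4788463800716727))
```

View pics/w1.png

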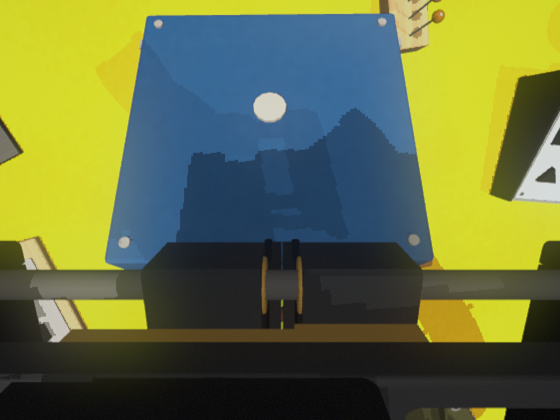

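The wrist view shows the lid, with the closed fingers over its front middle near (282,285). I push down along the lid's arc.

Call:
step_arm(
  deltas=[
    [-1, 0.03, -0.002, -0.004, 0],
    [-1, 0.055, -0.004, -0.008, 0],
    [-1, 0.068, -0.006, -0.008, 0],
    [-1, 0.077, -0.013, -0.008, 0],
    [-1, 0.086, -0.021, -0.008, 0],
    [-1, 0.095, -0.028, -0.008, 0],
    [-1, 0.104, -0.035, -0.008, 0],
    [-1, 0.114, -0.041, -0.008, 0],
    [-1, 0.124, -0.046, -0.008, 0],
  ],
)

```text
time_s: 5.12
tool_pos: [0.5074, 0.2072, 0.2348]
tool_rot: [-105.7, 90.0, 156.4]
force: [3.1, -1.4, 2.5]
grip_width: 0.0008
```

Call:
step_arm(
  deltas=[
    [-1, 0.01, -0.005, 0, 0],
    [-1, 0.02, -0.009, 0, 0],
    [-1, 0.029, -0.012, 0, 0],
    [-1, 0.038, -0.015, 0, 0],
    [-1, 0.047, -0.017, 0, 0],
    [-1, 0.052, -0.018, 0, 0],
  ],
)

```text
time_s: 5.88
tool_pos: [0.4894, 0.2097, 0.1827]
tool_rot: [-84.5, 89.9, 177.6]
force: [-0.1, 0.4, 1.8]
grip_width: 0.0007
```

Call:
step_arm(
  deltas=[
    [-1, 0.002, -0.001, 0, 0],
    [-1, 0.004, -0.001, 0, 0],
    [-1, 0.006, -0.001, 0, 0],
    [-1, 0.006, -0.001, 0, 0],
  ],
)

```text
time_s: 6.38
tool_pos: [0.4887, 0.2098, 0.1794]
tool_rot: [-22.5, 89.9, -120.5]
force: [-4.4, -2.4, 14.5]
grip_width: 0.0003
```

Call:
step_arm(
  deltas=[
    [-1, 0.002, 0, 0, 0],
    [-1, 0.002, 0, 0, 0],
  ],
)

```text
time_s: 6.62
tool_pos: [0.4887, 0.2098, 0.1793]
tool_rot: [2.6, 89.9, -95.3]
force: [-9.2, -4.4, 25.4]
grip_width: 0.0003
```

Call:
step_arm(
  deltas=[
    [-1, -0.02, 0, 0, 0],
    [-1, -0.06, 0, 0, 0],
    [-1, -0.1, 0, 0, 0],
    [-1, -0.12, 0, 0.03, 0],
    [-1, -0.12, 0, 0.08, 0],
    [-1, -0.12, 0, 0.13, 0],
    [-1, -0.12, 0, 0.18, 0],
    [-1, -0.12, 0, 0.23, 0],
    [-1, -0.12, 0, 0.28, 0],
    [-1, -0.12, 0, 0.33, 0],
    [-1, -0.12, 0, 0.38, 0],
    [-1, -0.12, 0, 0.43, 0],
  ],
)

```text
time_s: 8.12
tool_pos: [0.4287, -0.2173, 0.295]
tool_rot: [-114.3, 89.9, 147.8]
force: [1.2, -0.2, 0.3]
grip_width: 0.0004
```

```bash
python3 - <<'E'
from h import *
im,d=read_camera('top');P=cloud(camera_model('top'),d)
a=np.radians(-7.5)
k=(d>0)&(P[...,2]>.14)&(P[...,2]<.2)&(P[...,0]>.45)&(P[...,0]<.7)&(P[...,1]>.09)&(P[...,1]<.28)
S=P[k];c,*_=np.linalg.lstsq(np.c_[S[:,:2],np.ones(len(S))],S[:,2],rcond=None)
print('lid plane slope',c,np.median(S[:,2]),len(S))
print(monitor.get_obs()['tool_pos'],rel([.44,-.33,.27],77.9))
E
```

```text
lid plane slope [ 0.00472817 -0.00136917  0.15758945] 0.1601621008092382 10189
[ 0.42628614 -0.22540448  0.29448626] (array([0.0248, 0.0291, 0.1013]), np.float64(3.594633699434496))
```

Lid shut: its top is level at z = 0.160. Next, a close look at the panel.

Call:
step_arm(
  deltas=[
    [-1, 0.02, -0.01, 0.04, 2],
    [-1, 0.04, -0.016, 0.08, 3.6],
    [-1, 0.045, -0.016, 0.088, 3.6],
    [-1, 0.045, -0.016, 0.088, 3.6],
  ],
)

```text
time_s: 8.68
tool_pos: [0.4014, -0.3006, 0.2498]
tool_rot: [-134.6, 89.9, 123.8]
force: [1.0, 1.4, -0.3]
grip_width: 0.0005
```

```bash
python3 - <<'E'
from h import *
o=monitor.get_obs();print(o['tool_pos'],rot(o['tool_rot']).round(3)[:,1:])
m=camera_model('wrist');im,d=read_camera('wrist');P=cloud(m,d);print(m)
np.savez('w2.npz',im=im,d=d,P=P);cv2.imwrite('pics/w2.png',im[:,:,::-1])
for t in ['rocker','start_key','stop_key','down_key']:
    for q in regions_of('wrist',t)[:2]:
        k=q['pixels']&(d>0)
        if k.sum(): print(t,round(q['p'],2),np.round(q['pixel']),k.sum(),np.median(P[k],0).round(4),P[k].min(0).round(3),P[k].max(0).round(3),cv2.minAreaRect(P[k][:,:2].astype(np.float32)))
k=(d>0)&(P[...,0]>.46)&(P[...,0]<.66)&(P[...,1]>-.43)&(P[...,1]<-.12)&(P[...,2]>.04)&(P[...,2]<.098)
print(k.sum())
E
```

```text
[ 0.40142003 -0.30056634  0.24980728] [[ 0.98  -0.201]
 [-0.201 -0.98 ]
 [-0.002 -0.002]]
{'fx': 323.2210172990815, 'fy': 323.2210172990815, 'cx': 281.56549571284006, 'cy': 209.2693970316227, 'xyz': array([ 0.471641  , -0.31567318,  0.39232613]), 'attitude': array([ 1.64862519e+02,  8.06735722e-02, -1.01608459e+02])}
rocker 0.88 [326.  83.] 1515 [ 0.4973 -0.3601  0.0772] [ 0.472 -0.377  0.066] [ 0.52  -0.343  0.09 ] ((0.4962456524372101, -0.36039671301841736), (0.02632966637611389, 0.04458928108215332), 77.77067565917969)
start_key 0.78 [259. 124.] 1051 [ 0.4734 -0.2973  0.0674] [ 0.458 -0.32   0.055] [ 0.487 -0.273  0.072] ((0.47332677245140076, -0.2962270677089691), (0.04457223415374756, 0.02317233569920063), 78.68006896972656)
start_key 0.45 [220.  70.] 43439 [ 0.5228 -0.269   0.0742] [ 0.416 -0.407 -0.002] [ 0.603 -0.13   0.094] ((0.5086910128593445, -0.27331939339637756), (0.2667297422885895, 0.14017297327518463), 77.82733154296875)
stop_key 0.57 [214. 123.] 477 [ 0.4842 -0.2486  0.0673] [ 0.472 -0.26   0.063] [ 0.496 -0.237  0.072] ((0.48418527841567993, -0.24854892492294312), (0.022937560454010963, 0.022816039621829987), 78.36437225341797)
stop_key 0.4 [326.  82.] 1500 [ 0.4975 -0.3601  0.0774] [ 0.472 -0.377  0.066] [ 0.519 -0.343  0.09 ] ((0.49609121680259705, -0.3601934611797333), (0.025993769988417625, 0.04419740289449692), 77.78084564208984)
down_key 0.83 [170. 122.] 383 [ 0.493  -0.2094  0.0671] [ 0.479 -0.223  0.054] [ 0.502 -0.198  0.07 ] ((0.4896091818809509, -0.2091599404811859), (0.02498798817396164, 0.021770883351564407), 81.19065856933594)
39413
```

View pics/w2.png

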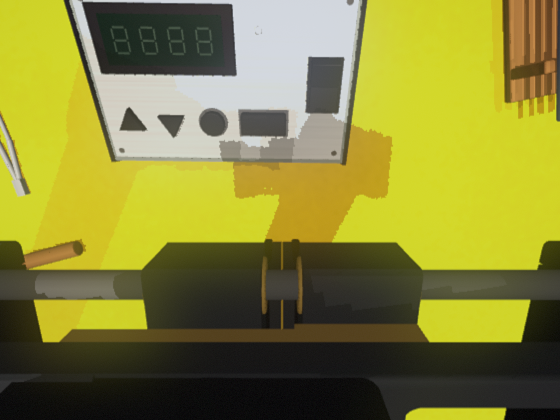

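The wrist view shows the rocker at (325,85), the start bar at (263,124) and the stop key at (213,122), all matching the networks. I read the height profile along the case axis through the rocker and the start key.

```bash
python3 - <<'E'
from h import *
z=np.load('w2.npz');P=z['P'];d=z['d'];a=np.radians(-12.1)
X=np.array([np.cos(a),np.sin(a)]);Y=np.array([-np.sin(a),np.cos(a)])
for nm,c in (('rocker',(.4962,-.3604)),('start',(.4733,-.2962))):
    q=(P[...,:2]-c);u=q@X;v=q@Y
    for e in range(-36,38,2):
        k=(d>0)&(abs(u*1000-e)<1)&(abs(v)<.006)
        if k.any(): print(nm,e,(np.median(P[k][:,2])*1000).round(1),k.sum())
print(rel([.4962+.005*X[0],-.3604+.005*X[1],.14],77.9))
E
```

```text
rocker -36 59.1 24
rocker -34 59.8 25
rocker -32 60.5 24
rocker -30 61.0 24
rocker -28 61.8 24
rocker -26 62.3 24
rocker -24 65.2 26
rocker -22 67.5 37
rocker -20 68.8 24
rocker -18 69.3 25
rocker -16 69.7 27
rocker -14 70.4 38
rocker -12 71.8 26
rocker -10 72.1 25
rocker -8 72.7 37
rocker -6 73.1 26
rocker -4 74.3 27
rocker -2 74.4 37
rocker 0 75.9 27
rocker 2 77.8 39
rocker 4 80.3 34
rocker 6 81.4 34
rocker 8 83.2 39
rocker 10 85.2 35
rocker 12 86.5 40
rocker 14 87.8 37
rocker 16 87.2 27
rocker 18 85.5 28
rocker 20 82.9 28
rocker 22 80.7 27
rocker 24 78.8 29
rocker 26 79.5 37
rocker 28 80.1 37
rocker 30 80.4 34
rocker 32 81.5 41
rocker 34 82.2 35
rocker 36 82.5 37
start -36 323.9 406
start -34 323.8 429
start -32 319.9 1125
start -30 316.3 691
start -28 49.9 21
start -26 50.4 20
start -24 51.4 13
start -22 52.2 22
start -20 52.8 22
start -18 53.2 22
start -16 54.0 22
start -14 54.3 23
start -12 55.2 23
start -10 64.5 24
start -8 65.1 23
start -6 65.3 24
start -4 66.4 24
start -2 66.9 26
start 0 67.7 26
start 2 68.4 26
start 4 68.9 39
start 6 69.9 26
start 8 69.9 26
start 10 67.6 26
start 12 63.9 24
start 14 64.0 25
start 16 64.6 27
start 18 64.9 38
start 20 65.8 26
start 22 66.1 26
start 24 67.3 26
start 26 67.5 39
start 28 67.8 26
start 30 68.9 26
start 32 69.6 37
start 34 70.3 28
start 36 71.0 26
(array([0.1114, 0.1087, 0.0406]), np.float64(0.6801748868157631))
```

Call:
step_arm(
  deltas=[
    [-1, 0, 0.04, 0.02, 0.7],
    [-1, 0.02, 0.08, 0.041, 0.7],
    [-1, 0.06, 0.106, 0.041, 0.7],
    [-1, 0.1, 0.106, 0.041, 0.7],
    [-1, 0.126, 0.106, 0.041, 0.7],
    [-1, 0.126, 0.106, 0.041, 0.7],
  ],
)

```text
time_s: 9.68
tool_pos: [0.4963, -0.361, 0.1225]
tool_rot: [-116.1, 89.7, 141.7]
force: [-0.3, 0.6, 0.9]
grip_width: 0.0005
```

```bash
python3 - <<'E'
from h import *
print(monitor.get_obs()['tool_pos'],monitor.get_obs()['force']);a=np.radians(-12.1)
print(rel([.4962+.0025*np.cos(a),-.3604+.0025*np.sin(a),.0985],77.9))
E
```

```text
[ 0.49634801 -0.36100235  0.12247544] [-0.29263071  0.59901673  0.88386271]
(array([ 0.024 ,  0.0023, -0.0005]), np.float64(-0.08321263026101633))
```

Call:
step_arm(
  deltas=[
    [-1, 0.008, 0.002, -0.001, 0],
    [-1, 0.014, 0.002, -0.001, 0],
    [-1, 0.017, 0.002, -0.001, 0],
    [-1, 0.02, 0.002, -0.001, 0],
    [-1, 0.022, 0.002, -0.001, 0],
    [-1, 0.022, 0.002, -0.001, 0],
  ],
)

```text
time_s: 10.42
tool_pos: [0.499, -0.3621, 0.1023]
tool_rot: [-83.9, 89.9, 173.8]
force: [0.4, -0.5, 2.1]
grip_width: 0.0005
```

Call:
step_arm(
  deltas=[
    [-1, 0.002, 0, 0, 0],
    [-1, 0.004, 0, 0, 0],
    [-1, 0.005, 0, 0, 0],
    [-1, 0.005, 0, 0, 0],
  ],
)

```text
time_s: 10.92
tool_pos: [0.4998, -0.3623, 0.099]
tool_rot: [54.6, 89.9, -47.6]
force: [-1.5, 2.2, 9.2]
grip_width: 0.0004
```

Call:
step_arm(
  deltas=[
    [-1, 0.002, 0, 0, 0],
    [-1, 0.002, 0, 0, 0],
  ],
)

```text
time_s: 11.18
tool_pos: [0.4999, -0.3624, 0.0988]
tool_rot: [51.5, 89.9, -50.8]
force: [-5.6, 3.0, 17.1]
grip_width: 0.0006
```

Call:
step_arm(
  deltas=[
    [-1, -0.02, 0, 0, 0],
    [-1, -0.06, -0.01, -0.01, 0],
    [-1, -0.1, -0.05, -0.03, 0],
    [-1, -0.13, -0.09, -0.04, 0],
    [-1, -0.15, -0.105, -0.04, 0],
    [-1, -0.15, -0.105, -0.04, 0],
  ],
)

```text
time_s: 11.92
tool_pos: [0.4052, -0.3013, 0.2474]
tool_rot: [55.1, 89.8, -47.2]
force: [0.3, 0.3, -0.3]
grip_width: 0.0006
```

```bash
python3 - <<'E'
from h import *
o=monitor.get_obs();print(o['tool_pos'])
m=camera_model('wrist');im,d=read_camera('wrist');P=cloud(m,d)
cv2.imwrite('pics/w3.png',im[:240,:,::-1])
a=np.radians(-12.1);X=np.array([np.cos(a),np.sin(a)]);Y=np.array([-np.sin(a),np.cos(a)])
for nm,c in (('rocker',(.4962,-.3604)),('start',(.4733,-.2962))):
    q=(P[...,:2]-c);u=q@X;v=q@Y;r=[]
    for e in range(-28,30,2):
        k=(d>0)&(abs(u*1000-e)<1)&(abs(v)<.006)
        if k.any(): r.append((e,float((np.median(P[k][:,2])*1000).round(1))))
    print(nm,r)
for q in regions_of('wrist','start_key')[:1]:
    k=q['pixels']&(d>0);print(q['p'],cv2.minAreaRect(P[k][:,:2].astype(np.float32)))
print(rel(np.r_[np.array([.4733,-.2962])-.003*X,.105],77.9))
E
```

```text
[ 0.4051857  -0.30131845  0.24740463]
rocker [(-28, 61.8), (-26, 62.3), (-24, 70.3), (-22, 76.4), (-20, 76.0), (-18, 76.0), (-16, 76.1), (-14, 76.4), (-12, 75.4), (-10, 75.7), (-8, 75.5), (-6, 75.0), (-4, 74.8), (-2, 74.7), (0, 75.3), (2, 75.7), (4, 76.3), (6, 76.8), (8, 77.8), (10, 78.5), (12, 79.0), (14, 79.7), (16, 80.3), (18, 81.3), (20, 80.3), (22, 80.1), (24, 78.7), (26, 79.3), (28, 79.9)]
start [(-28, 315.8), (-26, 314.5), (-24, 51.0), (-22, 52.3), (-20, 52.6), (-18, 53.2), (-16, 54.1), (-14, 54.5), (-12, 55.6), (-10, 64.3), (-8, 65.2), (-6, 65.7), (-4, 66.7), (-2, 67.0), (0, 67.8), (2, 68.2), (4, 69.0), (6, 69.5), (8, 70.0), (10, 67.6), (12, 63.9), (14, 64.5), (16, 64.3), (18, 64.5), (20, 65.6), (22, 66.0), (24, 66.7), (26, 67.8), (28, 68.1)]
0.69 ((0.5180873870849609, -0.24277544021606445), (0.3291759490966797, 0.1740490347146988), 73.40983581542969)
(array([ 0.1399,  0.0624, -0.0187]), np.float64(-0.15764583837415103))
```

View pics/w3.png

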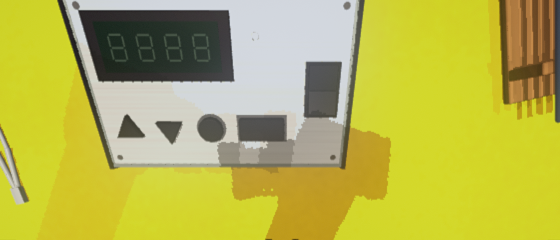

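The rocker is fully on: its far face now lies parallel to the panel, with a slope of 0.34 against 0.325. Next, the start key at (262,128).

Call:
step_arm(
  deltas=[
    [-1, 0.03, 0.03, -0.01, 0],
    [-1, 0.08, 0.062, -0.019, 0],
    [-1, 0.12, 0.062, -0.019, 0],
    [-1, 0.14, 0.062, -0.019, 0],
    [-1, 0.14, 0.062, -0.019, 0],
    [-1, 0.14, 0.062, -0.019, 0],
  ],
)

```text
time_s: 12.78
tool_pos: [0.4705, -0.2953, 0.1056]
tool_rot: [145.3, 90.0, 43.1]
force: [0.1, 0.3, 0.2]
grip_width: 0.0008
```

```bash
python3 - <<'E'
from h import *
print(monitor.get_obs()['tool_pos'],monitor.get_obs()['force']);a=np.radians(-12.1)
print(rel([.4733-.003*np.cos(a),-.2962-.003*np.sin(a),.0833],77.9))
E
```

```text
[ 0.47051515 -0.29533202  0.10560318] [0.13045464 0.26815243 0.18057588]
(array([ 0.0223, -0.0001,  0.0003]), np.float64(-0.14015271310142907))
```

Call:
step_arm(
  deltas=[
    [-1, 0.01, 0, 0, 0],
    [-1, 0.015, 0, 0, 0],
    [-1, 0.018, 0, 0, 0],
    [-1, 0.021, 0, 0, 0],
    [-1, 0.023, 0, 0, 0],
    [-1, 0.023, 0, 0, 0],
  ],
)

```text
time_s: 13.52
tool_pos: [0.4712, -0.2957, 0.0844]
tool_rot: [71.9, 89.8, -30.4]
force: [-0.1, 0.9, 8.5]
grip_width: 0.0007
```

Call:
step_arm(
  deltas=[
    [-1, 0.002, 0, 0, 0],
    [-1, 0.003, 0, 0, 0],
    [-1, 0.003, 0, 0, 0],
  ],
)

```text
time_s: 13.9
tool_pos: [0.4714, -0.2957, 0.0838]
tool_rot: [65.4, 89.8, -36.8]
force: [-4.6, 4.0, 22.6]
grip_width: 0.0004
```

Hard stop reached (22.6 N, only 0.6 mm of further travel), so the key is fully in. I lift straight off and check.

Call:
step_arm(
  deltas=[
    [-1, -0.015, 0, 0, 0],
    [-1, -0.05, 0, 0, 0],
    [-1, -0.1, -0.01, 0, 0],
    [-1, -0.14, -0.04, 0, 0],
    [-1, -0.166, -0.064, 0, 0],
    [-1, -0.166, -0.064, 0, 0],
  ],
)

```text
time_s: 14.65
tool_pos: [0.4071, -0.2825, 0.2478]
tool_rot: [55.3, 89.7, -47.1]
force: [1.4, -0.7, 0.2]
grip_width: 0.0006
```

```bash
python3 - <<'E'
from h import *
m=camera_model('wrist');im,d=read_camera('wrist');P=cloud(m,d)
a=np.radians(-12.1);X=np.array([np.cos(a),np.sin(a)]);Y=np.array([-np.sin(a),np.cos(a)])
for nm,c in (('rocker',(.4962,-.3604)),('start',(.4733,-.2962))):
    q=(P[...,:2]-c);u=q@X;v=q@Y
    print(nm,[(e,float((np.median(P[(d>0)&(abs(u*1000-e)<1)&(abs(v)<.006)][:,2])*1000).round(1))) for e in range(-8,20,4)])
im,d=read_camera('top');P=cloud(camera_model('top'),d);cv2.imwrite('pics/top1.png',im[:,:,::-1])
for t in ['mug','jar','mandrel_block','tweezers','paddle']:
    for q in regions_of('top',t)[:1]:
        k=q['pixels']&(d>0);print(t,np.round(q['pixel']),np.median(P[k],0).round(3))
S=P[(d>0)&(P[...,2]>.14)&(P[...,2]<.2)&(P[...,0]>.46)&(P[...,0]<.7)&(P[...,1]>.1)&(P[...,1]<.28)]
print('lid',S[:,2].min(),S[:,2].max(),np.linalg.lstsq(np.c_[S[:,:2],np.ones(len(S))],S[:,2],rcond=None)[0]);print(monitor.get_obs()['force'],monitor.get_obs()['tool_pos'])
E
```

```text
rocker [(-8, 75.3), (-4, 75.0), (0, 75.0), (4, 76.4), (8, 77.6), (12, 78.9), (16, 80.3)]
start [(-8, 65.4), (-4, 66.9), (0, 67.5), (4, 69.1), (8, 70.1), (12, 63.8), (16, 64.6)]
mug [405. 158.] [ 0.689 -0.268  0.046]
jar [451. 176.] [ 0.648 -0.368  0.053]
paddle [258. 295.] [0.37  0.088 0.012]
lid 0.1400085347071216 0.1675162058088766 [ 0.00307906 -0.00184366  0.15874344]
[ 0.32995672 -0.47642458  0.36196399] [ 0.40744442 -0.28132636  0.24420296]
```

View pics/top1.png

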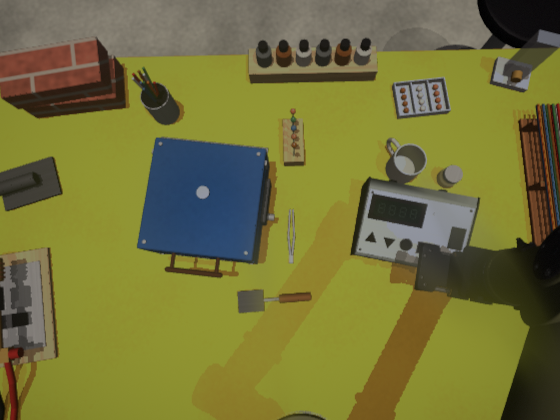

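The top view shows the lid shut at (205,200) and the tweezers (291,235), mandrel block (293,140), paddle, mug and jar where they were. The start key is back up, the rocker is on, and the robot touches nothing.

```bash
python3 -c "
from cell import env;print(env.sign_off())"
```

```text
the job is handed in; nothing more can be done
None
```

The job is handed in, about 15 s into the 48 s allowed. With closed fingertips I shut the lid onto its stop (25 N), pressed the mains rocker fully on (17 N), then pressed the start key to its stop (23 N) and let it come back up.

The last checks before handing in showed:
- **Lid:** level, with its top at z = 0.160 m.
- **Rocker:** its far half lies parallel to the panel and about 5 mm above it.
- **Start key:** its top is back at its released height.
- **Other things:** the mug and jar read within 2 mm and the paddle within 3 mm of their first positions. The network did not report the tweezers or mandrel block in the last picture, but by eye both lie where they were.
- **Robot:** clear of everything, with only sensor noise on the wrist force.

Two things are less certain. I did not measure the other three keys' travel, but the fingers were never commanded near them. The controller's display showed no visible change after the rocker went on.

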